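# Pack up the low seat of a gearbox cradle

### The job

On the gearbox cradle, pack up the low seat with two of the three steel spacer collars, stacked flat and centred one on the other, choosing the pair that brings the top of the stack about level with the top of the tall fixed post beside it. Leave the third collar lying flat on the bench.

Things in the scene. Friction and masses are not known exactly. Their poses are not given: they have to be found in the camera images.
- seat: Cradle's low fixed steel seat: disc 68 mm across, 10 mm thick, on a column. Origin: centre of its flat top, z up; top 39 to 61 mm above the bench (z = 0), varies. The post, 52 mm across, is 120 mm from it along its +y on the same 15 mm base plate; post top always 110 mm above the bench, so gap = 110 mm less seat height. Within 8 mm is level; the nearest pair (50, 60, 70 mm) does it, in either order.
- thin_spacer: The thinnest of three loose round plain steel spacer collars, standing flat on the bench among other parts: outer diameter 52 mm, 20 mm through hole, 20 mm thick, about 280 g. Origin: centre of its underside; z is its axis, up. The three lie in three places in any order.
- middle_spacer: The middle of three loose round plain steel spacer collars, standing flat on the bench among other parts: outer diameter 52 mm, 20 mm through hole, 30 mm thick, about 420 g. Origin: centre of its underside; z is its axis, up. The three lie in three places in any order.
- thick_spacer: The thickest of three loose round plain steel spacer collars, standing flat on the bench among other parts: outer diameter 52 mm, 20 mm through hole, 40 mm thick, about 560 g. Origin: centre of its underside; z is its axis, up. The three lie in three places in any order.
Not all that is in view belongs to the job. What is shaped like the thick_spacer but turquoise or yellow is not meant. What is shaped like the thin_spacer but orange is not meant.

How it is judged:
By the outcome, as a careful person would: the job done as asked, in the order asked, and still so for the second after the job is handed in, with the robot touching nothing.
It also fails if it takes over 58 s, if anything falls off the work surface, if the arm or the gripper's body presses on something with over 40 N, if the wrist force passes 120 N, or if a joint passes its speed limit or range.

### The arm

A 6-joint arm with a two-finger parallel gripper is mounted at the origin on the work surface. World frame = base frame: x ahead of the robot, y to its left, z up, the work surface at z = 0. Lengths are in m, angles in rad, forces in N, time in s.
With the tool pointing down it reaches from about 0.25 to 0.8 m from the base axis. Payload 3.9 kg.
Tool frame: the origin (TCP) lies at the centre of the arm's flange, where the gripper is bolted on; the fingertips stand 173 mm ahead of it and the grasp point (between the pads) lies 155 mm ahead of it (r.grip_point_offset is the distance from the TCP to the grasp point, in m); z points along the fingers, y is the direction in which the jaws open and shut (so a half turn about z gives the same grasp; the last joint's range is limited). The gripper opens to 85 mm and grips with 20 to 120 N. Pads are 22 mm wide; open, the fingers measure 114 mm over their backs; the gripper's body (76 mm by 85 mm) begins 54 mm behind the grasp point. The pads swing forward as they close: fully open they stand 13 mm farther back than shut.
Start: joints at [-1.131, 0.26, -0.138, 1.173, 0, 1.571], TCP at [0.224, -0.475, 0.405] pointing down, gripper open.
Joint ranges: [-2.78, 2.78], [-0.83, 1.72], [-1.28, 1.37], [-1.9, 2.12], [-1.57, 1.48], [-3.14, 3.14]. Speed limits (rad/s): [2.57, 2.57, 3.14, 3.14, 3.14, 3.14].

### API

Orientations are given as a unit quaternion [x, y, z, w].
In Python, from workcell import r gives the robot as it stands.
- The arm moves only by the tool jog_arm, never from a script. Its argument "series" is a list that holds one entry, the list of rows, each a list of 4 numbers: the shift along the tool's x, y, z in m, then the turn about the tool's z in rad. A call has 1 to 12 rows; each row shifts and turns the commanded pose from where the row before left it, along the tool's axes as they then stand; what a row does not reach is not made up. A row lasts 1/12 s, in which the tool goes at most 41.7 mm and 7.16 degrees, less where a joint would pass 70% of its speed; a pose out of reach is approached as far as the arm can. A call is refused whole if a number of a shift passes 0.0417 or a number of a turn 0.125, either way. A call with a gripper value outside its range is refused whole. "hand" is the opening in per cent of the stroke, from 0 (shut) to 100 (fully open), set as the call begins (left out, the last holds). The fingers move at their own pace and stop on an object; "grip_force" is the grip in N (left out, the last holds). Time passes only in rows, so rows that do not move let the fingers close. It gives the time, the measured TCP pose, the force and the opening at its end, in the units of the state.
- r.get_state(): the state, without advancing time (a new reading comes with each control period).
- r.grab_frame(name): name is "scene" or "top"; returns (picture, depth): 400x640x3 uint8, red, green, blue; 400x640 float32, m along the optical axis (not along the pixel's ray), 0 where there is no reading.
- r.calibration(name): a dict with "fx", "fy", "cx", "cy" (pixels), "R" (3x3) and "t" (3): a world point X has camera coordinates R X + t. Camera axes: x right, y down, z forward; pixel columns grow to the right and rows downward; lengths in m; the calibration is good to about 2 mm. A picture is of the moment at which its call begins. calibration takes no time and is no camera call.
- r.job_done(): hands the job in, once; it reports no verdict.
Trained networks look in the newest picture that a camera, given by its name, has taken for a name from the list of things; names that differ only in an ending like _2 or _b are one class to them, and where a whole thing is asked for, a point or a joint stands for the part that bears it (a point fixed in the world has none). Each returns a list of dicts, best first, with "confidence" (0 to 1); they miss things now and then, are a little off and sometimes report something else, mostly with a low value. They report only what shows in the picture. A call takes as long as a camera call. They do not tell look-alikes from the thing itself.
- r.spot_in(camera, query): "xyz" ([x, y, z] in m, in world coordinates, good to about 4 mm: the middle of the surface that is visible of it).
- r.masks_of(camera, query): "pixels" (400x640 bool, what is visible of it).
- r.spot_point(camera, query): "xyz" ([x, y, z] in m, in world coordinates, good to about 4 mm: a listed point, or the origin of a listed thing).
The state is a dict: "t": time; "joints": joint angles; "qvel": joint speeds; "joint_efforts": joint torques, N m; "tool_pos": TCP position; "tcp_rot": TCP orientation; "ft_force": force on the tool from outside, world axes, zero at the start; "moment": the same for the moment, N m; "opening": finger opening in m.
Only numpy, scipy, OpenCV 4.12 (cv2) and the standard library are available. Lean on these libraries where they do the work, as an engineer would, in place of code of your own. Each camera call takes 0.05 s, during which the arm holds its last target. There are 200 camera calls.

## Working session

There is one attempt and no reset: what is moved stays moved. The work goes in short steps, Python scripts to look and compute and a tool call to move; the robot and the scene stay as the last step left them, time stands still between calls to the robot, and variables do not carry over. Pictures are saved under pics/ and viewed, about 8 in all and at most 12, crops included, and the job is handed in when it is done.

Besides the shell and the picture viewer there is one more tool, called after ">>>" as a command line: name --argument value ..., lists and objects as JSON in quotes. jog_arm: Moves the arm, as the interface text tells. Its arguments: {"type":"object","properties":{"series":{"type":"array","items":{"type":"array","items":{"type":"array","items":{"type":"number"}}}},"hand":{"type":"number"},"grip_force":{"type":"number"}},"required":["series"]}

```bash
mkdir -p pics; cat > h.py <<'E'
import numpy as np, cv2
from workcell import r
def cloud(name):
    p,d=r.grab_frame(name); c=r.calibration(name); R=np.array(c["R"]); t=np.array(c["t"])
    v,u=np.mgrid[0:400,0:640]
    X=np.stack([(u-c["cx"])/c["fx"]*d,(v-c["cy"])/c["fy"]*d,d],-1)
    W=(X-t)@R
    W[d==0]=np.nan
    return p,W
def save(p,f): cv2.imwrite("pics/"+f,p[:,:,::-1])
E
python3 - <<'E'
from h import *
print(r.get_state())
for n in("scene","top"):
    p,W=cloud(n); save(p,n+"1.png"); np.save(n,W)
    c=r.calibration(n); print(n,"cam at",-np.array(c["R"]).T@np.array(c["t"]))
    for q in("seat","thin_spacer","middle_spacer","thick_spacer"):
        for o in r.spot_point(n,q)[:5]: print(q,np.round(o["xyz"],3),round(o["confidence"],2))
E
```

```text
{'t': 0.0, 'joints': array([-1.13101529e+00,  2.60659531e-01, -1.39391461e-01,  1.17269373e+00,
        1.69174885e-05,  1.57079003e+00]), 'qvel': array([ 0.0002717 , -0.0020118 , -0.00111507, -0.00060365, -0.0024879 ,
        0.00182281]), 'joint_efforts': array([ 1.34700436e-03, -4.05679464e+01,  2.53920078e+01,  1.85560773e-02,
       -9.30776736e-06,  4.48526166e-06]), 'tool_pos': array([ 0.2233666 , -0.47472403,  0.40386894]), 'tcp_rot': array([ 9.75920188e-01,  2.18125738e-01, -2.04236628e-04, -9.52585936e-04]), 'ft_force': array([0.24048361, 0.02271621, 1.19758398]), 'moment': array([ 0.03663853, -0.02382599,  0.00244664]), 'opening': 0.08534854940036765}
scene cam at [0.77766842 0.30042994 0.73740861]
thin_spacer [ 0.399 -0.039  0.   ] 0.79
thin_spacer [ 0.466 -0.129 -0.005] 0.58
middle_spacer [ 0.538 -0.312 -0.002] 0.73
thick_spacer [ 0.638 -0.151 -0.001] 0.94
thick_spacer [ 0.72  -0.092  0.001] 0.94
thick_spacer [ 0.546 -0.208  0.003] 0.72
top cam at [ 0.48643188 -0.08468921  0.88959595]
seat [0.522 0.083 0.057] 0.71
thin_spacer [ 0.406 -0.037  0.005] 0.62
thin_spacer [ 0.461 -0.123  0.   ] 0.61
middle_spacer [ 0.537 -0.31  -0.001] 0.66
thick_spacer [ 0.636 -0.152 -0.   ] 0.87
thick_spacer [ 0.542 -0.212  0.001] 0.84
thick_spacer [ 0.725 -0.09  -0.002] 0.67
```

View pics/scene1.png

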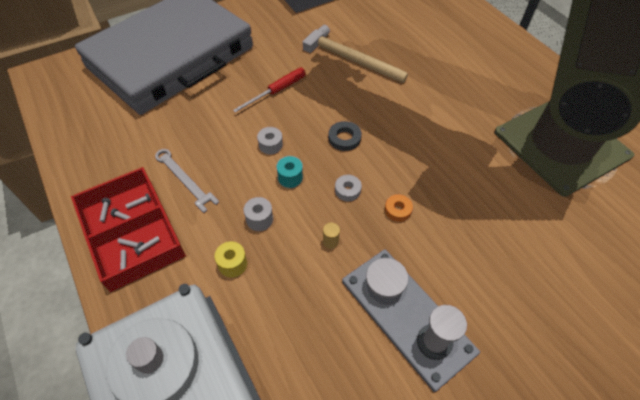

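View pics/top1.png

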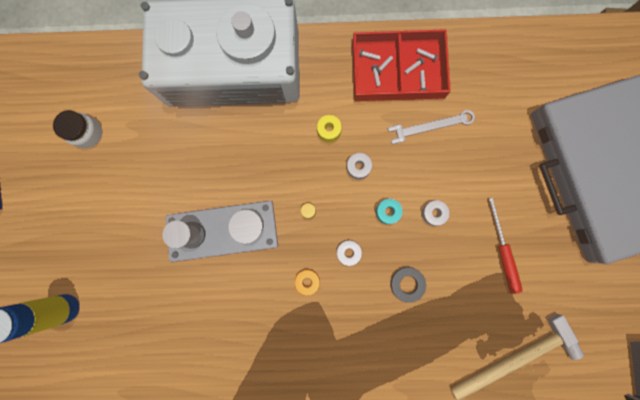

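The scene view shows grey collars at (270,140), (348,188) and (258,214). In the top view they are at (436,212), (349,253) and (359,165). The look-alikes in the top view are turquoise (390,210), yellow (329,127) and orange (307,282). The seat is at top (246,227) and the post at (176,234). Next I measure heights and centres from depth and confirm in one crop.

```bash
python3 - <<'E'
from h import *
for n in ("top","scene"):
    W=np.load(n+".npy"); p=cv2.imread(f"pics/{n}1.png")
    for name,x,y,rad,lo in [("thickG",.637,-.151,.045,.008),("thinG",.463,-.126,.045,.008),("midG",.537,-.311,.045,.008),("turq",.543,-.21,.045,.008),("orange",.403,-.038,.045,.008),("yellow",.722,-.091,.045,.01),("seat",.522,.083,.055,.03),("post",.51,.203,.045,.095)]:
        m=(np.hypot(W[...,0]-x,W[...,1]-y)<rad)&(W[...,2]>lo)
        if m.sum()<20: print(n,name,"none");continue
        z=W[m][:,2]; h=np.median(z[z>np.percentile(z,70)-.004]); 
        k=m&(np.abs(W[...,2]-h)<.005); P=W[k][:,:2]
        (cx,cy),rr=cv2.minEnclosingCircle(P.astype(np.float32))
        print(n,name,"h",round(h,4),"mec",round(cx,4),round(cy,4),"r",round(rr,4),"bbox",np.round((P.min(0)+P.max(0))/2,4),"mean",np.round(P.mean(0),4),len(P))
    b=W[...,2][(np.abs(W[...,0]-.5)<.02)&(np.abs(W[...,1]+.25)<.02)]; print("bench",np.nanmedian(b))
c=cv2.resize(cv2.imread("pics/top1.png")[110:300,230:460],None,fx=3,fy=3,interpolation=cv2.INTER_CUBIC); cv2.imwrite("pics/crop.png",c)
E
```

```text
top thickG h 0.0399 mec 0.6404 -0.1511 r 0.0259 bbox [ 0.6404 -0.1506] mean [ 0.6397 -0.151 ] 411
top thinG h 0.0198 mec 0.4592 -0.1244 r 0.0257 bbox [ 0.4594 -0.1244] mean [ 0.4592 -0.1243] 417
top midG h 0.0299 mec 0.5368 -0.3077 r 0.0262 bbox [ 0.5368 -0.3077] mean [ 0.5369 -0.3072] 430
top turq h 0.0398 mec 0.5428 -0.2094 r 0.0258 bbox [ 0.5431 -0.2093] mean [ 0.5425 -0.2093] 425
top orange h 0.0198 mec 0.4011 -0.0357 r 0.0261 bbox [ 0.4013 -0.036 ] mean [ 0.4014 -0.0358] 432
top yellow h 0.0398 mec 0.7233 -0.0905 r 0.026 bbox [ 0.7235 -0.0906] mean [ 0.7228 -0.0904] 400
top seat h 0.0548 mec 0.5191 0.0844 r 0.034 bbox [0.5189 0.0839] mean [0.5187 0.0842] 889
top post h 0.1099 mec 0.5051 0.2035 r 0.0264 bbox [0.5053 0.2032] mean [0.5057 0.2028] 604
bench -8.155923923018064e-05
scene thickG h 0.04 mec 0.6391 -0.1519 r 0.0269 bbox [ 0.6396 -0.152 ] mean [ 0.6402 -0.1497] 473
scene thinG h 0.02 mec 0.4595 -0.1242 r 0.0268 bbox [ 0.4589 -0.1242] mean [ 0.4595 -0.123 ] 421
scene midG h 0.0299 mec 0.5355 -0.307 r 0.0268 bbox [ 0.5367 -0.3074] mean [ 0.537  -0.3059] 352
scene turq h 0.0401 mec 0.5416 -0.2094 r 0.0266 bbox [ 0.542  -0.2088] mean [ 0.5427 -0.2078] 406
scene orange h 0.0201 mec 0.4011 -0.0357 r 0.0265 bbox [ 0.401  -0.0349] mean [ 0.4018 -0.0345] 454
scene yellow h 0.0398 mec 0.7231 -0.0902 r 0.026 bbox [ 0.7229 -0.0901] mean [ 0.7233 -0.0893] 573
scene seat h 0.0549 mec 0.5181 0.0844 r 0.0345 bbox [0.5182 0.0843] mean [0.5192 0.0854] 1261
scene post h 0.11 mec 0.5053 0.2035 r 0.0264 bbox [0.5052 0.2032] mean [0.5063 0.204 ] 1041
bench 0.0004707266538995429
```

View pics/crop.png

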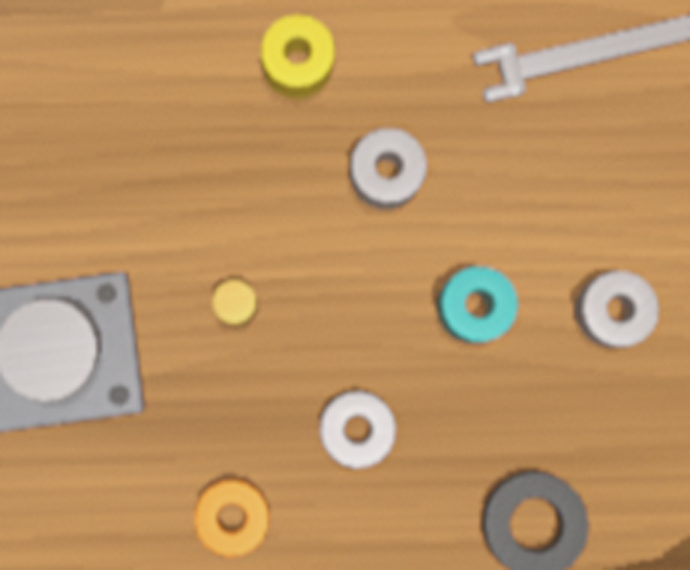

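The crop confirms three grey steel collars: 40 mm at (0.640,-0.151), 20 mm at (0.459,-0.124) and 30 mm at (0.537,-0.307). Their colours rule out the look-alikes.

The seat top is at 54.8 mm, so the gap is 55.1 mm. The nearest pair is 60 mm (thin and thick), about 5 mm proud and within 8 mm. I'll put the thick collar first and the thin one on top. The starting yaw suits both picks, so no turn is needed.

>>> jog_arm --series '[[[0.013,-0.003,0,0],[0.026,-0.006,0,0],[0.026,-0.006,0,0],[0.026,-0.006,0,0],[0.026,-0.006,0,0],[0.026,-0.006,0,0],[0.026,-0.006,0,0],[0.026,-0.006,0,0],[0.026,-0.006,0,0],[0.026,-0.006,0,0],[0.026,-0.006,0,0],[0.026,-0.006,0,0]]]' --hand 100 --grip_force 60

```text
t: 1.5
tool_pos: [0.4659, -0.2836, 0.4048]
tcp_rot: [0.976, 0.218, 0.0, -0.0]
ft_force: [-0.9, 0.0, 0.4]
opening: 0.0853
```

>>> jog_arm --series '[[[0.026,-0.006,0.01,0],[0.026,-0.006,0.015,0],[0.026,-0.006,0.015,0],[0.026,-0.006,0.015,0],[0.026,-0.006,0.015,0],[0.026,-0.006,0.015,0],[0.026,-0.006,0.015,0],[0.02,-0.003,0.01,0],[0.01,-0.002,0.01,0],[0.004,0,0,0],[0,0,0,0],[0,0,0,0]]]'

```text
t: 2.5
tool_pos: [0.6398, -0.1512, 0.2853]
tcp_rot: [0.976, 0.218, -0.0, 0.0]
ft_force: [0.1, -0.7, 0.2]
opening: 0.0857
```

```bash
cat >> h.py <<'E'
from scipy.spatial.transform import Rotation as Ro
def go(x,y,z):
    s=r.get_state(); R=Ro.from_quat(s["tcp_rot"]); 
    print("t",round(s["t"],2),"tcp",np.round(s["tool_pos"],4),"tilt",np.round(R.as_matrix()[:2,2],4),"F",np.round(s["ft_force"],1),"op",round(s["opening"],4))
    # grip point offset incl. tilt
    g=s["tool_pos"]+R.apply([0,0,.155])-[0,0,-.155]
    print("shift tool for grip",np.round(R.inv().apply(np.array([x,y,z])-g),4))
E
python3 -c "
from h import *
go(.6400,-.1512,.182)"
```

```text
t 2.5 tcp [ 0.6398 -0.1512  0.2853] tilt [-0.     -0.0005] F [ 0.1 -0.7  0.2] op 0.0857
shift tool for grip [0.0003 0.     0.1033]
```

>>> jog_arm --series '[[[0,0,0.012,0],[0,0,0.018,0],[0,0,0.018,0],[0,0,0.018,0],[0,0,0.015,0],[0,0,0.012,0],[0,0,0.007,0],[0,0,0.003,0],[0,0,0,0],[0,0,0,0]]]'

```text
t: 3.33
tool_pos: [0.6404, -0.1511, 0.1825]
tcp_rot: [0.976, 0.218, 0.001, 0.0]
ft_force: [-0.3, 0.3, 0.0]
opening: 0.0854
```

>>> jog_arm --series '[[[0,0,0,0],[0,0,0,0],[0,0,0,0],[0,0,0,0],[0,0,0,0],[0,0,0,0],[0,0,0,0],[0,0,0,0],[0,0,0,0],[0,0,0,0],[0,0,0,0],[0,0,0,0]]]' --hand 0 --grip_force 60

```text
t: 4.33
tool_pos: [0.641, -0.1515, 0.1834]
tcp_rot: [0.976, 0.218, 0.001, 0.001]
ft_force: [-0.4, -0.8, 5.2]
opening: 0.0507
```

>>> jog_arm --series '[[[0,0,-0.005,0],[0,0,-0.01,0],[0,0,-0.015,0],[0,0,-0.02,0],[0,0,-0.02,0],[0,0,-0.02,0],[0,0,-0.02,0],[0,0,-0.01,0],[0,0,0,0],[0,0,0,0],[0,0,0,0]]]'

```text
t: 5.25
tool_pos: [0.6394, -0.1506, 0.3]
tcp_rot: [0.976, 0.218, -0.001, -0.001]
ft_force: [-0.8, -0.3, -5.4]
opening: 0.0507
```

```bash
python3 -c "
from h import *
go(.5187,.0842,.32)
p,W=cloud('scene'); save(p,'held.png')
m=(np.hypot(W[...,0]-.52,W[...,1]-.084)<.0);
m=(np.hypot(W[...,0]-.64,W[...,1]+.151)<.03)&(W[...,2]<.16)
print('lowest of held',np.percentile(W[m][:,2],[0,5,20,50,90]).round(4),m.sum())"
```

```text
t 5.25 tcp [ 0.6394 -0.1506  0.3   ] tilt [-0.003   0.0008] F [-0.8 -0.3 -5.4] op 0.0507
shift tool for grip [-0.0089 -0.2635 -0.0194]
lowest of held [-0.0036 -0.0013  0.      0.1213  0.1568] 1378
```

View pics/held.png

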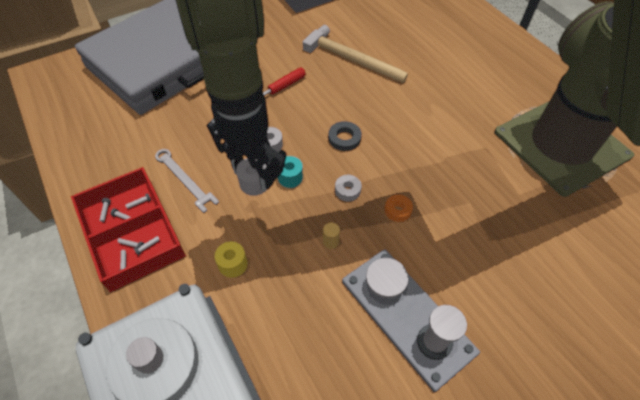

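The thick collar is held (force -5.4 N, about 0.55 kg). In the scene view it hangs at (250,178) with the seat clear at (387,279). Moving over the seat.

>>> jog_arm --series '[[[0,-0.01,0,0],[-0.001,-0.02,0,0],[-0.001,-0.028,0,0],[-0.001,-0.03,0,0],[-0.001,-0.03,0,0],[-0.001,-0.03,0,0],[-0.001,-0.03,0,0],[-0.001,-0.03,0,0],[-0.001,-0.025,0,0],[-0.001,-0.018,0,0],[0,-0.009,0,0],[0,-0.0035,0,0]]]'

```text
t: 6.3
tool_pos: [0.5184, 0.0852, 0.3012]
tcp_rot: [0.976, 0.219, -0.001, -0.0]
ft_force: [0.8, 0.5, -5.2]
opening: 0.0505
```

>>> jog_arm --series '[[[0,0,0.005,0],[0,0,0.01,0],[0,0,0.01,0],[0,0,0.005,0],[0,0,0,0],[0,0,0,0],[0,0,0,0]]]'

```text
t: 6.88
tool_pos: [0.5201, 0.0834, 0.2716]
tcp_rot: [0.976, 0.218, -0.0, 0.0]
ft_force: [0.0, -0.1, -4.8]
opening: 0.051
```

```bash
python3 -c "
from h import *
go(.5187,.0842,.2385)
p,W=cloud('scene'); save(p,'over.png')
m=(np.hypot(W[...,0]-.5187,W[...,1]-.0842)<.06)&(W[...,2]<.125)&(W[...,2]>.065)
print(m.sum(),W[m].min(0).round(4),W[m].max(0).round(4))
p,W=cloud('top'); save(p,'over_top.png')"

```

```text
t 6.88 tcp [0.5201 0.0834 0.2716] tilt [-0.0001 -0.0001] F [ 0.  -0.1 -4.8] op 0.051
shift tool for grip [-0.0009 -0.0013  0.0331]
547 [0.5009 0.0527 0.0885] [0.5441 0.1226 0.125 ]
```

>>> jog_arm --series '[[[-0.001,-0.001,0.004,0],[0,0,0.006,0],[0,0,0.007,0],[0,0,0.006,0],[0,0,0.004,0],[0,0,0.002,0],[0,0,0.001,0],[0,0,0.0,0],[0,0,0,0],[0,0,0,0]]]'

```text
t: 7.82
tool_pos: [0.5187, 0.0843, 0.242]
tcp_rot: [0.976, 0.218, 0.0, 0.0]
ft_force: [-0.4, 0.7, -4.8]
opening: 0.0507
```

>>> jog_arm --series '[[[0,0,0.001,0],[0,0,0.001,0],[0,0,0.001,0],[0,0,0,0],[0,0,0,0],[0,0,0,0]]]'

```text
t: 8.32
tool_pos: [0.5184, 0.0843, 0.2387]
tcp_rot: [0.976, 0.218, -0.0, -0.0]
ft_force: [0.5, -0.9, -5.3]
opening: 0.0512
```

Not yet in contact, so I lower it in small steps.

>>> jog_arm --series '[[[0,0,0.0005,0],[0,0,0.0005,0],[0,0,0,0],[0,0,0,0]]]'

```text
t: 8.65
tool_pos: [0.5185, 0.0843, 0.2383]
tcp_rot: [0.976, 0.218, 0.0, 0.0]
ft_force: [-2.7, 0.4, 1.5]
opening: 0.051
```

>>> jog_arm --series '[[[0,0,0.0005,0],[0,0,0.0005,0],[0,0,0,0],[0,0,0,0]]]'

```text
t: 8.98
tool_pos: [0.5184, 0.0843, 0.2382]
tcp_rot: [0.976, 0.218, 0.001, 0.0]
ft_force: [-5.5, -0.5, 10.0]
opening: 0.0512
```

Contact at +10 N. Release and rise.

>>> jog_arm --series '[[[0,0,0,0],[0,0,0,0],[0,0,0,0],[0,0,0,0],[0,0,0,0],[0,0,0,0],[0,0,0,0],[0,0,0,0]]]' --hand 95

```text
t: 9.65
tool_pos: [0.5185, 0.0843, 0.2366]
tcp_rot: [0.976, 0.218, -0.0, 0.0]
ft_force: [-0.5, -1.3, 0.2]
opening: 0.081
```

>>> jog_arm --series '[[[0,0,-0.005,0],[0,0,-0.01,0],[0,0,-0.02,0],[0,0,-0.02,0],[0,0,-0.02,0],[0,0,-0.02,0],[0,0.01,-0.01,0],[0,0.02,0,0],[0,0.03,0,0],[0,0.03,0,0],[0,0.02,0,0],[0,0.01,0,0]]]'

```text
t: 10.65
tool_pos: [0.5706, -0.0264, 0.3428]
tcp_rot: [0.976, 0.217, 0.001, 0.001]
ft_force: [0.2, -0.2, 0.1]
opening: 0.081
```

```bash
python3 -c "
from h import *
go(.4592,-.1243,.280)"
```

```text
t 10.65 tcp [ 0.5706 -0.0264  0.3428] tilt [ 0.0022 -0.0007] F [ 0.2 -0.2  0.1] op 0.081
shift tool for grip [-0.1427  0.0411  0.0627]
```

>>> jog_arm --series '[[[-0.01,0.003,0,0],[-0.02,0.005,0.005,0],[-0.025,0.007,0.01,0],[-0.025,0.008,0.01,0],[-0.025,0.007,0.01,0],[-0.02,0.006,0.01,0],[-0.012,0.004,0.01,0],[-0.005,0.001,0.007,0],[0,0,0,0],[0,0,0,0],[0,0,0,0]]]' --hand 100

```text
t: 11.57
tool_pos: [0.4593, -0.1213, 0.2804]
tcp_rot: [0.976, 0.219, 0.001, 0.0]
ft_force: [0.9, -0.1, -0.0]
opening: 0.0851
```

```bash
python3 -c "
from h import *
go(.4592,-.1243,.175)
for n in('top','scene'):
    p,W=cloud(n); save(p,n+'_mid.png')
    m=(np.hypot(W[...,0]-.5187,W[...,1]-.0842)<.045)&(abs(W[...,2]-.095)<.006)
    if m.sum()>20:
        P=W[m]; print(n,'thick top',np.median(P[:,2]).round(4),'mec',cv2.minEnclosingCircle(P[:,:2].astype(np.float32)),'mean',P.mean(0).round(4),'std z',P[:,2].std().round(4))
"
```

```text
t 11.57 tcp [ 0.4593 -0.1213  0.2804] tilt [0.0016 0.    ] F [ 0.9 -0.1 -0. ] op 0.0851
shift tool for grip [-0.0018  0.0025  0.1054]
top thick top 0.0947 mec ((0.5170076489448547, 0.0859544575214386), 0.026024609804153442) mean [0.5169 0.0853 0.0947] std z 0.0015
scene thick top 0.0949 mec ((0.5172995328903198, 0.08550963550806046), 0.02634020894765854) mean [0.518  0.0865 0.0947] std z 0.0014
```

The thick collar sits level on the seat: top at 94.8 mm, centre (0.517,0.0857), about 2 mm off the seat centre. Now the thin collar.

>>> jog_arm --series '[[[-0.001,0.002,0.012,0],[-0.001,0.001,0.018,0],[0,0,0.018,0],[0,0,0.018,0],[0,0,0.015,0],[0,0,0.013,0],[0,0,0.008,0],[0,0,0.003,0],[0,0,0,0],[0,0,0,0],[0,0,0,0]]]'

```text
t: 12.58
tool_pos: [0.4586, -0.1255, 0.1755]
tcp_rot: [0.976, 0.218, 0.001, 0.0]
ft_force: [-0.2, -0.9, 0.7]
opening: 0.0858
```

>>> jog_arm --series '[[[0,0,0,0],[0,0,0,0],[0,0,0,0],[0,0,0,0],[0,0,0,0],[0,0,0,0],[0,0,0,0],[0,0,0,0],[0,0,0,0],[0,0,0,0],[0,0,0,0],[0,0,0,0]]]' --hand 0 --grip_force 50

```text
t: 13.58
tool_pos: [0.4583, -0.1257, 0.1758]
tcp_rot: [0.976, 0.218, 0.001, 0.001]
ft_force: [-1.0, -0.7, 8.0]
opening: 0.0506
```

>>> jog_arm --series '[[[0,0,-0.005,0],[0,0,-0.01,0],[0,0,-0.02,0],[0,0,-0.025,0],[0,0,-0.025,0],[0,0,-0.025,0],[0,0,-0.02,0],[0,0,-0.015,0],[0,0,-0.005,0],[0,0,0,0],[0,0,0,0],[0,0,0,0]]]'

```text
t: 14.58
tool_pos: [0.4573, -0.1252, 0.3234]
tcp_rot: [0.976, 0.218, -0.001, -0.001]
ft_force: [0.1, -0.1, -2.4]
opening: 0.0502
```

```bash
python3 -c "
from h import *
go(.517,.0857,.325)
p,W=cloud('scene'); save(p,'held2.png')
x,y,_=r.get_state()['tool_pos']
m=(np.hypot(W[...,0]-x,W[...,1]-y)<.06)&(W[...,2]<.155)&(W[...,2]>.1)
print('held',m.sum(),W[m].min(0).round(4),W[m].max(0).round(4))"
```

```text
t 14.58 tcp [ 0.4573 -0.1252  0.3234] tilt [-0.0026  0.0008] F [ 0.1 -0.1 -2.4] op 0.0502
shift tool for grip [ 0.1441 -0.1652 -0.0016]
held 82 [ 0.4456 -0.1357  0.1465] [ 0.4824 -0.0917  0.155 ]
```

The thin collar is held (-2.4 N, about 0.25 kg). Moving above the stack.

>>> jog_arm --series '[[[0.005,-0.006,0,0],[0.01,-0.012,0,0],[0.015,-0.017,0,0],[0.02,-0.023,0,0],[0.02,-0.023,0,0],[0.02,-0.023,0,0],[0.018,-0.021,0,0],[0.015,-0.017,0,0],[0.01,-0.012,0,0],[0.006,-0.007,0,0],[0.003,-0.003,0,0],[0,0,0,0]]]'

```text
t: 15.63
tool_pos: [0.5167, 0.0841, 0.3241]
tcp_rot: [0.976, 0.219, -0.0, 0.0]
ft_force: [0.9, 0.1, -2.7]
opening: 0.0501
```

>>> jog_arm --series '[[[0,0,0.01,0],[0,0,0.015,0],[0,0,0.008,0],[0,0,0,0],[0,0,0,0],[0,0,0,0],[0,0,0,0]]]'

```text
t: 16.22
tool_pos: [0.517, 0.0832, 0.2924]
tcp_rot: [0.976, 0.218, 0.001, 0.0]
ft_force: [-0.4, -0.5, -3.1]
opening: 0.0501
```

```bash
python3 -c "
from h import *
go(.517,.0857,.2706)
p,W=cloud('scene')
cv2.imwrite('pics/over2.png',cv2.resize(p[150:390,270:510,::-1],None,fx=2.4,fy=2.4,interpolation=cv2.INTER_CUBIC))"
```

```text
t 16.22 tcp [0.517  0.0832 0.2924] tilt [0.0013 0.0002] F [-0.4 -0.5 -3.1] op 0.0501
shift tool for grip [ 0.0008 -0.0024  0.0218]
```

View pics/over2.png

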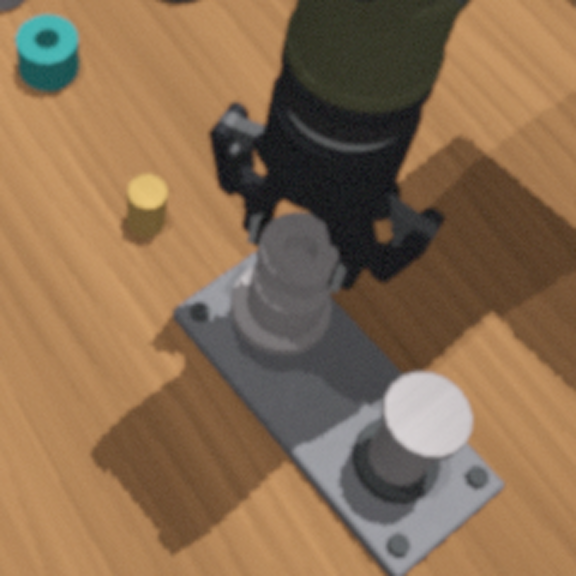

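The thin collar (crop 298,245) hangs level just above the thick one, with the fingers clear of the post (428,415). Small correction, then lower.

>>> jog_arm --series '[[[-0.0005,-0.002,0.003,0],[0,0,0.005,0],[0,0,0.005,0],[0,0,0.004,0],[0,0,0.002,0],[0,0,0.001,0],[0,0,0,0],[0,0,0,0],[0,0,0,0]]]'

```text
t: 17.02
tool_pos: [0.5155, 0.085, 0.2719]
tcp_rot: [0.976, 0.218, 0.0, 0.0]
ft_force: [-0.5, -0.1, -2.0]
opening: 0.0508
```

>>> jog_arm --series '[[[0,0,0.0005,0],[0,0,0.0005,0],[0,0,0.0005,0],[0,0,0,0],[0,0,0,0]]]'

```text
t: 17.43
tool_pos: [0.5155, 0.085, 0.2707]
tcp_rot: [0.976, 0.218, 0.0, 0.0]
ft_force: [-1.3, -0.9, 2.4]
opening: 0.0502
```

>>> jog_arm --series '[[[0,0,0.0004,0],[0,0,0,0],[0,0,0,0],[0,0,0,0]]]'

```text
t: 17.77
tool_pos: [0.5154, 0.085, 0.2707]
tcp_rot: [0.976, 0.218, 0.0, 0.0]
ft_force: [-1.9, -0.7, 7.2]
opening: 0.0504
```

>>> jog_arm --series '[[[0,0,0,0],[0,0,0,0],[0,0,0,0],[0,0,0,0],[0,0,0,0],[0,0,0,0],[0,0,0,0],[0,0,0,0]]]' --hand 95

```text
t: 18.43
tool_pos: [0.5154, 0.085, 0.2697]
tcp_rot: [0.976, 0.218, -0.0, -0.0]
ft_force: [-0.4, 0.7, -0.0]
opening: 0.081
```

>>> jog_arm --series '[[[0,0,-0.005,0],[0,0,-0.01,0],[0,0,-0.02,0],[0,0,-0.02,0],[0,0,-0.02,0],[0,0,-0.02,0],[0,0.01,-0.01,0],[0,0.02,0,0],[0,0.03,0,0],[0,0.035,0,0],[0,0.035,0,0],[0,0.035,0,0]]]'

```text
t: 19.43
tool_pos: [0.586, -0.0656, 0.3762]
tcp_rot: [0.976, 0.218, 0.001, 0.0]
ft_force: [0.8, 1.2, -0.2]
opening: 0.0811
```

>>> jog_arm --series '[[[0,0.02,0,0],[0,0.01,0,0],[0,0,0,0],[0,0,0,0],[0,0,0,0]]]'

```text
t: 19.85
tool_pos: [0.5978, -0.0903, 0.3751]
tcp_rot: [0.976, 0.219, -0.0, -0.0]
ft_force: [-0.3, -0.2, 0.2]
opening: 0.0813
```

```bash
python3 -c "
from h import *
go(.517,.0857,.2706)
for n in('top','scene'):
    p,W=cloud(n)
    for nm,x,y,h in(('stack',.5175,.0855,.1148),('thick',.5175,.0855,.0948),('mid',.537,-.307,.03)):
        m=(np.hypot(W[...,0]-x,W[...,1]-y)<.045)&(abs(W[...,2]-h)<.005)
        if m.sum()>20:
            P=W[m]; (c,rr)=cv2.minEnclosingCircle(P[:,:2].astype(np.float32)); print(n,nm,np.median(P[:,2]).round(4),'mec',np.round(c,4),round(rr,4),'mean',P.mean(0).round(4),m.sum())
    if n=='scene': save(p,'fin.png')
"
```

```text
t 19.85 tcp [ 0.5978 -0.0903  0.3751] tilt [-0.0006  0.0007] F [-0.3 -0.2  0.2] op 0.0813
shift tool for grip [ 0.0021 -0.1934  0.1046]
top mid 0.0297 mec [ 0.5369 -0.3074] 0.0262 mean [ 0.5368 -0.3071  0.0296] 430
scene stack 0.1148 mec [0.5155 0.0873] 0.0265 mean [0.5165 0.088  0.1147] 735
scene thick 0.094 mec [0.5199 0.0875] 0.0255 mean [0.5279 0.0906 0.0945] 139
scene mid 0.0295 mec [ 0.5343 -0.3026] 0.0241 mean [ 0.5285 -0.2947  0.0294] 95
```

View pics/fin.png

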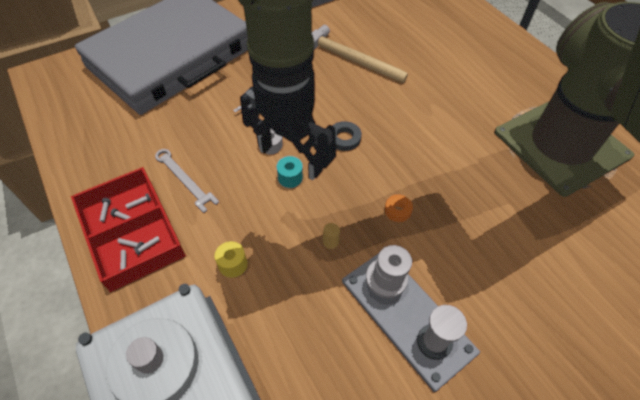

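The stack stands level with its top at 114.8 mm. The thin collar reads about 2.3 mm off the thick one and 4 mm off the seat centre. Almost all of that is along the jaw direction, a constant bias of about 2 mm. There is time to mend it: a gentle 20 N squeeze across the joint between the collars, with the jaws centred on the seat, will align both.

>>> jog_arm --series '[[[0,-0.01,0,0],[0,-0.02,0,0],[0,-0.025,0,0],[0,-0.03,0,0],[0,-0.03,0,0],[0,-0.03,0,0],[0,-0.02,0,0],[0,-0.015,0,0],[0,-0.008,0,0],[0,-0.002,0,0],[0,0,0,0],[0,0,0,0]]]' --hand 100

```text
t: 20.95
tool_pos: [0.5176, 0.0803, 0.3749]
tcp_rot: [0.976, 0.218, 0.0, 0.0]
ft_force: [0.4, 0.1, -0.2]
opening: 0.0854
```

>>> jog_arm --series '[[[0,0,0.005,0],[0,0,0.01,0],[0,0,0.01,0],[0,0,0.005,0],[0,0,0,0],[0,0,0,0],[0,0,0,0]]]'

```text
t: 21.53
tool_pos: [0.5176, 0.0804, 0.3448]
tcp_rot: [0.976, 0.218, -0.0, 0.0]
ft_force: [0.6, -0.3, 0.7]
opening: 0.0854
```

```bash
python3 -c "
from h import *
go(.5195,.0825,.248)"
```

```text
t 21.53 tcp [0.5176 0.0804 0.3448] tilt [-0.0001 -0.    ] F [ 0.6 -0.3  0.7] op 0.0854
shift tool for grip [ 0.0027 -0.0011  0.0968]
```

>>> jog_arm --series '[[[0.001,-0.001,0.008,0],[0.001,0,0.014,0],[0,0,0.016,0],[0,0,0.016,0],[0,0,0.015,0],[0,0,0.013,0],[0,0,0.009,0],[0,0,0.005,0],[0,0,0,0],[0,0,0,0],[0,0,0,0]]]'

```text
t: 22.45
tool_pos: [0.5193, 0.0823, 0.2495]
tcp_rot: [0.976, 0.218, 0.001, 0.0]
ft_force: [-0.3, -0.3, 0.4]
opening: 0.0855
```

>>> jog_arm --series '[[[0,0,0,0],[0,0,0,0],[0,0,0,0],[0,0,0,0],[0,0,0,0],[0,0,0,0],[0,0,0,0],[0,0,0,0],[0,0,0,0],[0,0,0,0],[0,0,0,0],[0,0,0,0]]]' --hand 0 --grip_force 20

```text
t: 23.45
tool_pos: [0.5188, 0.0832, 0.2497]
tcp_rot: [0.976, 0.219, 0.001, -0.002]
ft_force: [-3.0, 4.4, 5.6]
opening: 0.0522
```

>>> jog_arm --series '[[[0,0,0,0],[0,0,0,0],[0,0,0,0],[0,0,0,0],[0,0,0,0],[0,0,0,0],[0,0,0,0],[0,0,0,0]]]' --hand 100

```text
t: 24.12
tool_pos: [0.5189, 0.0822, 0.2487]
tcp_rot: [0.976, 0.218, -0.0, 0.0]
ft_force: [-0.1, 0.1, -1.2]
opening: 0.0856
```

>>> jog_arm --series '[[[0,0,-0.005,0],[0,0,-0.01,0],[0,0,-0.02,0],[0,0,-0.025,0],[0,0,-0.03,0],[0,0,-0.03,0],[0,0.01,-0.015,0],[0,0.02,0,0],[0,0.03,0,0],[0,0.035,0,0],[0,0.035,0,0],[0,0.035,0,0]]]'

```text
t: 25.12
tool_pos: [0.5895, -0.0683, 0.3852]
tcp_rot: [0.976, 0.218, 0.001, 0.0]
ft_force: [0.2, -0.1, -0.2]
opening: 0.0859
```

>>> jog_arm --series '[[[0,0.035,0,0],[0,0.035,0,0],[0,0.035,0,0],[0,0.035,0,0],[0,0.03,0,0],[0,0.02,0,0],[0,0.01,0,0],[0,0,0,0],[0,0,0,0],[0,0,0,0]]]'

```text
t: 25.95
tool_pos: [0.6739, -0.2473, 0.3844]
tcp_rot: [0.976, 0.218, 0.0, -0.0]
ft_force: [-1.0, 0.1, -0.3]
opening: 0.0856
```

```bash
python3 -c "
from h import *
go(.517,.0857,.2706)
for n in('top','scene'):
    p,W=cloud(n)
    for nm,x,y,h in(('stack',.5175,.0855,.1148),('thick',.5175,.0855,.0948),('seat',.5187,.0842,.0548)):
        m=(np.hypot(W[...,0]-x,W[...,1]-y)<.045)&(abs(W[...,2]-h)<.005)
        if m.sum()>20:
            P=W[m]; (c,rr)=cv2.minEnclosingCircle(P[:,:2].astype(np.float32)); print(n,nm,np.median(P[:,2]).round(4),P[:,2].std().round(4),'mec',np.round(c,4),round(rr,4),m.sum())
    # side wall: fit circle centre (r=26mm) per collar
    from scipy.optimize import least_squares
    for nm,a,b in(('thin side',.099,.111),('thick side',.06,.091)):
        m=(np.hypot(W[...,0]-.5175,W[...,1]-.0855)<.04)&(W[...,2]>a)&(W[...,2]<b)
        P=W[m][:,:2]
        if len(P)>20: print(n,nm,len(P),least_squares(lambda c:np.hypot(*(P-c).T)-.026,[.5175,.0855],loss='soft_l1',f_scale=.001).x.round(4))
    b=p[190:330,330:490,::-1] if n=='scene' else p[150:290,140:300,::-1]
    cv2.imwrite('pics/fin2'+n+'.png',cv2.resize(b,None,fx=3.5,fy=3.5,interpolation=cv2.INTER_CUBIC))
"
```

```text
t 25.95 tcp [ 0.6739 -0.2473  0.3844] tilt [-0.0001  0.0004] F [-1.   0.1 -0.3] op 0.0856
shift tool for grip [-1.000e-04 -3.680e-01  1.139e-01]
top stack 0.1146 0.0015 mec [0.5172 0.0848] 0.026 521
top thick 0.0937 0.0036 mec [0.5189 0.0748] 0.0204 26
top seat 0.0549 0.0017 mec [0.5192 0.0838] 0.0339 287
top thin side 49 [0.5169 0.0846]
top thick side 101 [0.5177 0.0849]
scene stack 0.1147 0.0014 mec [0.5163 0.0846] 0.0265 723
scene thick 0.0945 0.0026 mec [0.5186 0.0867] 0.0257 141
scene seat 0.0549 0.0017 mec [0.5191 0.0846] 0.0341 430
scene thin side 174 [0.5165 0.0843]
scene thick side 300 [0.5166 0.0846]
```

View pics/fin2scene.png

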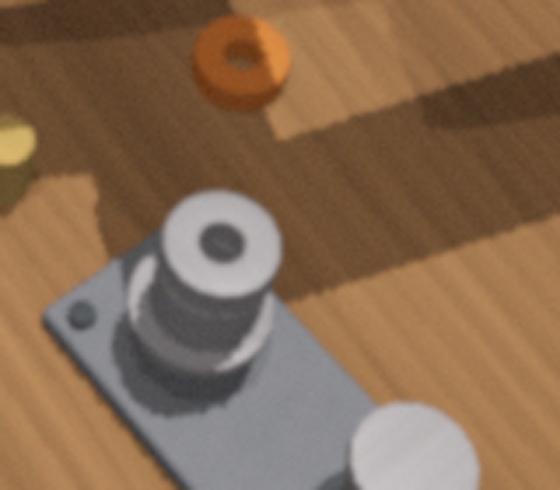

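The collars now agree within 1 mm, and the stack is about 2 mm from the seat centre. In the crop it stands straight on the seat, with its top at (222,243), and the gripper is away from it. Handing in.

```bash
python3 -c "
from h import *
print(r.job_done())"
```

```text
the job is handed in; nothing more can be done
None
```

I packed the seat with the thick (40 mm) and thin (20 mm) collars, thick one underneath, and handed the job in at about 26 s. The middle collar was not touched and lies flat on the bench.

- **Choice of pair:** the seat top measured 54.8 mm, so the gap is about 55.1 mm. The 60 mm pair is the nearest, but only just: the 50 mm pair would be about 5 mm low.
- **Height:** the stack top measured 114.7 mm against the post's 110 mm, about 5 mm proud and within the 8 mm allowed.
- **Centring:** after the first placing, the thin collar was about 2.3 mm off the thick one. I corrected that with a gentle squeeze across the joint. The last check showed the two within 1 mm of each other and about 2 mm off the seat centre.
- **Disagreement:** one rough fit of the thick collar's top rim, from 26 partly hidden pixels, put it about 10 mm away. I disregarded it, because the side-wall fits from both cameras and the picture show the stack straight.
- **Robot:** it was clear of everything at the end. The forces reported after each move stayed at about 11 N or less.

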